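# Prop the spring flap with the torch and take out the spot lamp

### The job

Raise the sprung flap of the top tier by its side bar and prop it open with the black torch, standing the torch upright on the white step beside the tiers with the bar resting on top of it. Then take the spot lamp out from under the open flap and stand it, wide face down, in the empty tray on the table. Leave the torch propping the flap, and leave the funnel, the jar and the carton where they are.

Things in the scene. Friction and masses are not known exactly. Their poses are not given: they have to be found in the camera images.
- flap (a joint): Clear plastic lid flap of the top tier, 163 mm deep, 220 mm wide, 4 mm thick, hinged at the top of the tier's back (away from the robot); opens upwards. Rad: 0 shut (level), limit 1.45; about 0.96 when propped by the upright torch on the step. A spring shuts it when let go: lifting at the bar takes about 3 N from shut, about 8 to 10 N at 0.96.
- bar_lift (a point): Point on the axis of the flap's round steel lift bar, 25 mm from its free end (moves with the flap). The bar, 10 mm thick, sticks out 155 mm past the flap's right (-y) edge; flap shut, its underside is 167 mm above the table. Under this point is only the table: the upright torch can come in here from the front and push the bar up. The step's side is 40 mm away.
- bar_rest (a point): Point on the same bar's axis, 50 mm beyond the flap's edge, 80 mm nearer the flap than bar_lift (moves with the flap); here the bar passes above the step. The bar is parallel to the hinge, in the flap's plane: at flap angle a its axis lies 95*cos(a) mm in front (stack -x) of the hinge axis and 95*sin(a) mm above it.
- stack: Three stacked clear trays, fixed, 160 mm deep (x), 220 wide (y); origin on the table under their middle; x points from the open front to the hinge, y left; yaw varies. Hinge axis at x = 80, z = 172 mm. Top tier: floor top at z = 95, sides and back to 165, low front wall (x = -80) to 125 mm; walls 4 mm. The lower tiers hold a bulb each, not needed.
- step_top (a point): Point on top of the step, a white laminated board fixed to the stack's right side: top 105 mm above the table, stack x from -15 to 85, y from -200 to -112 mm. The point is at stack x = 26, y = -160 mm, straight under the bar when the flap is at 0.96 rad: a good place for the middle of the torch's foot.
- torch_mid (a point): Black torch, 140 mm long, standing on its lens on the table; point on its axis half-way up (70 mm), z towards its tail. Lens head 40 mm across, 34 mm high, at the bottom; barrel 30 mm across from 34 to 120 mm; ribbed twist knob 34 mm across up to the flat top at 140 mm. About 160 g.
- lamp_mid (a point): Spot lamp, 58 mm high, standing wide face down on the floor of the top tier; this point is on its axis half-way up (29 mm), z up. Face rim 50 mm across, 15 mm high; narrowing to a plain round white base 32 mm across from 22 to 58 mm (two tiny pins on top). About 60 g.
- tray: Empty clear tray, open on top, fixed to the table on the left, 140 x 140 x 30 mm, walls and floor about 4 mm; origin at the centre of its underside; x, y along its sides.
- funnel: Orange plastic funnel standing mouth down, 90 mm across, 90 mm high; origin under its middle. Bystander.
- jar: Glass jar with lid, 56 mm across, 70 mm high; origin under its middle. Bystander.
- carton: Cardboard carton 55 x 55 x 90 mm; origin under its middle. Bystander.
There are look-alikes about, which are no part of the job. There is more than one size of the part that bears torch_mid; the job needs the middle-sized.

How it is judged:
By the outcome, as a careful person would: the job done as asked, in the order asked, and still so for the second after the job is handed in, with the robot touching nothing.
It also fails if it takes over 61 s, if anything falls off the work surface, if the arm or the gripper's body presses on something with over 40 N, if the wrist force passes 120 N, or if a joint passes its speed limit or range.

### The arm

A 6-joint arm with a two-finger parallel gripper is mounted at the origin on the work surface. World frame = base frame: x ahead of the robot, y to its left, z up, the work surface at z = 0. Lengths are in m, angles in rad, forces in N, time in s.
With the tool pointing down it reaches from about 0.275 to 0.875 m from the base axis. Payload 12.5 kg.
Tool frame: the origin (TCP) lies at the very end of the fingers, on their centre line; the grasp point (between the pads) lies 19 mm behind it (arm.grasp_offset is the distance from the TCP to the grasp point, in m); z points along the fingers, y is the line along which they close (so a half turn about z gives the same grasp; the last joint's range is limited). The gripper opens to 85 mm and grips with 20 to 120 N. Pads are 22 mm wide; open, the fingers measure 114 mm over their backs; the gripper's body (76 mm by 85 mm) begins 54 mm behind the grasp point. The pads swing forward as they close: fully open they stand 13 mm farther back than shut.
Start: joints at [-1.318, 0.351, 1.652, -0, 1.139, -0.085], TCP at [0.182, -0.519, 0.231] pointing down, gripper open.
Joint ranges: [-2.75, 2.75], [-0.79, 2.1], [0.01, 2.65], [-1.57, 4.71], [0.07, 3.14], [-2.87, 2.87]. Speed limits (rad/s): [2.22, 2.22, 2.79, 3.14, 3.14, 3.14].

### API

Orientations are given as a unit quaternion [x, y, z, w].
In Python, from workcell import telemetry, capture, arm, finder gives the robot as it stands. The module is installed in compiled form; this text tells all that it offers.
- The arm moves only by the tool play_rows, never from a script. Its argument "rows" is text: rows parted by semicolons, each of 6 numbers parted by spaces: the shift along the tool's x, y, z each as a share of 0.25 m, from -1 to 1, then the turn, a rotation vector about the tool's x, y, z each as a share of 45 degrees, from -1 to 1. A call has 1 to 8 rows; each row is the pose to reach, as a shift and turn from the pose commanded when the call began, along the tool's axes at that moment; what a row does not reach only later rows make up. A row lasts 1/10 s, in which the tool goes at most 50 mm and 8.59 degrees, less where a joint would pass 70% of its speed; a pose out of reach is approached as far as the arm can. A call with a number of a shift or a turn outside -1 to 1 is refused whole. A call with a gripper value outside its range is refused whole. "hand" is the finger opening in mm, from 0 to 85.4, set as the call begins (left out, the last holds). The fingers move at their own pace and stop on an object; "force" is the grip in N (left out, the last holds). Time passes only in rows, so rows that repeat a pose let the fingers close. It gives the time, the measured TCP pose, the force, the opening and the grip force at its end, in the units of the state.
- telemetry.get_obs(): the state, without advancing time (a new reading comes with each control period).
- capture(name): name is "side" or "top" or "wrist"; returns a dict with "image" (400x640x3 uint8, blue, green, red), "intrinsics" (3x3 intrinsics, pixels), "R" (3x3) and "t" (3): a world point X has camera coordinates R X + t; the wrist camera has in their place "mount" (4x4, takes a point from camera to tool coordinates, whose origin is the TCP and whose axes are the flange's). Camera axes: x right, y down, z forward; pixel columns grow to the right and rows downward; lengths in m; the calibration is good to about 2 mm. The wrist camera is an equidistant fisheye: a pixel r from the principal point sees the ray r / f radians off the axis. A picture is of the moment at which its call begins: read the wrist's pose just before it. There is no depth.
- arm.sign_off(): hands the job in; it is judged then, once.
Trained networks look in the newest picture that a camera, given by its name, has taken for a name from the list of things; names that differ only in an ending like _2 or _b are one class to them, and where a whole thing is asked for, a point or a joint stands for the part that bears it (a point fixed in the world has none). Each returns a list of dicts, best first, with "score" (0 to 1); they miss things now and then, are a little off and sometimes report something else, mostly with a low value. They report only what shows in the picture. A call takes as long as a camera call. They do not tell look-alikes from the thing itself.
- finder.outline_of(camera, name): "region" (400x640 bool, what is visible of it) and "rect" ([left, top, width, height] in pixels, round what is visible of it).
- finder.pinpoint(camera, name): "location" ([column, row] in pixels: a listed point, or the origin of a listed thing).
The state is a dict: "time": time; "qpos": joint angles; "joint_velocities": joint speeds; "joint_torque": joint torques, N m; "ee_pos": TCP position; "ee_rot": TCP orientation; "contact_force": force on the tool from outside, world axes, zero at the start; "moment": the same for the moment, N m; "gripper_width": opening from 0.0 (shut) to 1.0 (fully open); "grip_force": force on a finger pad.
Only numpy, scipy, OpenCV 4.12 (cv2) and the standard library are available. Lean on these libraries where they do the work, as an engineer would, in place of code of your own. Each camera call takes 0.05 s, during which the arm holds its last target. There are 200 camera calls.

## Working session

There is one attempt and no reset: what is moved stays moved. The work goes in short steps, Python scripts to look and compute and a tool call to move; the robot and the scene stay as the last step left them, time stands still between calls to the robot, and variables do not carry over. Pictures are saved under pics/ and viewed, at most 12 in all, crops included, and the job is handed in when it is done.

Besides the shell and the picture viewer there is one more tool, called after "Request:" as name(argument=value, ...) on one line, values as JSON. play_rows: Moves the arm, as the interface text tells. Shift numbers are shares of 0.25 m and turn numbers shares of 45 degrees, none past 1 either way. Its arguments: {"type":"object","properties":{"rows":{"type":"string"},"hand":{"type":"number"},"force":{"type":"number"}},"required":["rows"]}

```bash
mkdir -p pics; cat > h.py <<'E'
import numpy as np, cv2
from scipy.spatial.transform import Rotation as Rn
from workcell import telemetry, capture, arm, finder
def ray(c,uv):
    d=np.linalg.inv(c["intrinsics"])@np.array([uv[0],uv[1],1.]); R=np.array(c["R"]);t=np.array(c["t"])
    return -R.T@t, R.T@d
def atz(c,uv,z):
    o,d=ray(c,uv); return o+d*(z-o[2])/d[2]
def tri(c1,u1,c2,u2):
    o1,d1=ray(c1,u1);o2,d2=ray(c2,u2)
    s=np.linalg.lstsq(np.stack([d1,-d2],1),o2-o1,rcond=None)[0]
    a,b=o1+d1*s[0],o2+d2*s[1]; return (a+b)/2,np.linalg.norm(a-b)
def proj(c,X):
    p=c["intrinsics"]@(np.array(c["R"])@X+np.array(c["t"])); return p[:2]/p[2]
E
python3 - <<'E'
from h import *
np.set_printoptions(precision=3,suppress=True)
cs={}
for n in("side","top"):
    cs[n]=c=capture(n); cv2.imwrite(f"pics/{n}0.png",c["image"])
    for k in("bar_lift","bar_rest","stack","step_top","torch_mid","lamp_mid","tray","funnel","jar","carton"):
        print(n,k,[(np.round(d["location"]).astype(int).tolist(),round(d["score"],2)) for d in finder.pinpoint(n,k)][:5])
o=telemetry.get_obs();print(o["time"],o["ee_pos"],o["ee_rot"])
for n in cs:print(n,ray(cs[n],(320,200)))
E
```

```text
side bar_lift [([351, 161], 0.76)]
side bar_rest [([329, 171], 0.82)]
side stack [([279, 248], 0.79)]
side step_top [([318, 184], 0.86)]
side torch_mid [([373, 172], 0.91), ([374, 204], 0.72), ([186, 272], 0.15)]
side lamp_mid [([283, 207], 0.68)]
side tray [([235, 337], 0.83)]
side funnel [([233, 341], 0.74), ([186, 272], 0.7), ([374, 201], 0.25)]
side jar [([383, 179], 0.67)]
side carton [([137, 324], 0.74), ([233, 343], 0.73)]
top bar_lift [([397, 200], 0.76)]
top bar_rest [([365, 199], 0.89)]
top stack []
top step_top [([365, 185], 0.78)]
top torch_mid [([429, 206], 0.66), ([397, 270], 0.66), ([399, 226], 0.62), ([363, 198], 0.51)]
top lamp_mid []
top tray [([208, 232], 0.95)]
top funnel [([239, 150], 0.57)]
top jar [([394, 201], 0.72), ([469, 194], 0.59)]
top carton [([183, 169], 0.76), ([368, 184], 0.48)]
1.1 [ 0.182 -0.519  0.231] [0.986 0.168 0.    0.   ]
side (array([-0.137,  0.818,  0.788]), array([ 0.523, -0.677, -0.518]))
top (array([ 0.464, -0.014,  1.185]), array([ 0.082,  0.013, -0.997]))
```

View pics/side0.png

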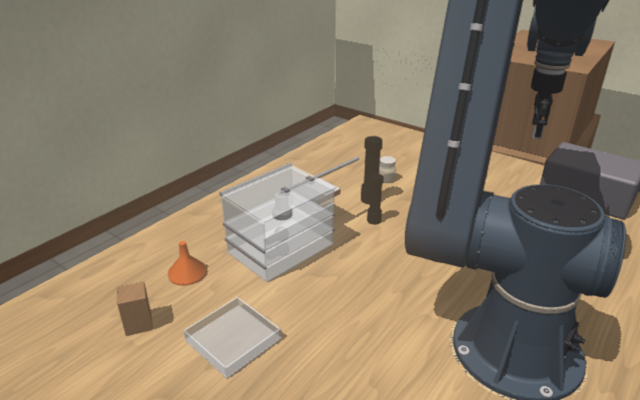

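View pics/top0.png

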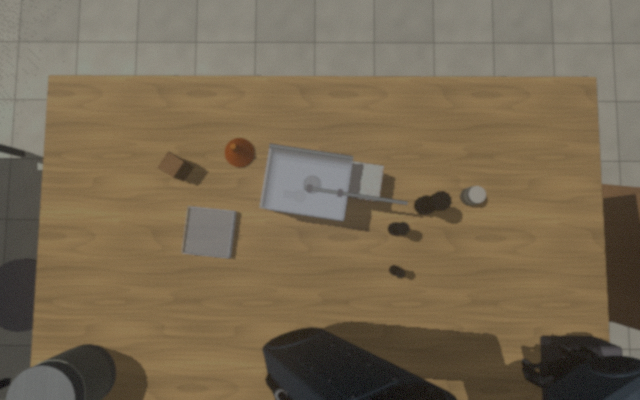

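Side view: stack at about (279,248), tray (233,337), funnel (186,262), carton (135,308), jar (387,168), and torches overlapping at (373,170) and (374,205). Top view: three torches at (432,203) large, (399,229) and (397,270). The candidates for the torch are these three, and the middle-sized one looks like (399,229). I'll check that with a close crop and measured heights.

```bash
python3 - <<'E'
from h import *
np.set_printoptions(precision=3,suppress=True)
T=capture("top");S=capture("side")
a=cv2.resize(T["image"][150:290,250:490],None,fx=3.2,fy=3.2,interpolation=2)[:300]
a=cv2.resize(T["image"][140:290,250:490],(480,300),interpolation=2)
b=cv2.resize(S["image"][120:240,210:410],(500,300),interpolation=2)
cv2.imwrite("pics/crop1.png",np.vstack([cv2.copyMakeBorder(a,0,0,0,20,0),b]))
bl=atz(T,(397,200),.172);br=atz(T,(365,199),.172)
print("bar top z.172",bl,br,"step",atz(T,(365,185),.105),"side",atz(S,(351,161),.172),atz(S,(329,171),.172),atz(S,(318,184),.105))
print("stack side",atz(S,(279,248),0),"tray",atz(T,(208,232),0),atz(S,(235,337),0))
for k,c in(("top",T),("side",S)):
  for d in finder.outline_of(k,"torch_mid"):print(k,d["score"],d["rect"])
for uv in((430,205),(399,228),(397,271)):
  for z in(.0,.05,.07,.1,.14): X=atz(T,uv,z);print(uv,z,X,proj(S,X))
# top floor rim corners from top image (z .165)
for uv in((269,145),(353,156),(343,220),(261,208)):print(uv,atz(T,uv,.168))
E
```

```text
bar top z.172 [ 0.548 -0.199  0.172] [ 0.55  -0.117  0.172] step [ 0.595 -0.124  0.105] side [ 0.543 -0.196  0.172] [ 0.555 -0.115  0.172] [ 0.609 -0.139  0.105]
stack side [0.597 0.039 0.   ] tray [0.463 0.338 0.   ] [0.466 0.323 0.   ]
top 0.7 [413.2, 186.7, 38.0, 30.7]
top 0.63 [390.0, 220.8, 17.8, 15.1]
top 0.52 [390.2, 264.3, 14.3, 17.2]
side 0.85 [363.1, 137.4, 18.7, 63.7]
(430, 205) 0.0 [ 0.548 -0.33   0.   ] [373.387 195.83 ]
(430, 205) 0.05 [ 0.544 -0.317  0.05 ] [372.856 183.321]
(430, 205) 0.07 [ 0.543 -0.311  0.07 ] [372.637 178.146]
(430, 205) 0.1 [ 0.541 -0.303  0.1  ] [372.299 170.191]
(430, 205) 0.14 [ 0.538 -0.293  0.14 ] [371.833 159.206]
(399, 228) 0.0 [ 0.478 -0.236  0.   ] [376.286 217.22 ]
(399, 228) 0.05 [ 0.478 -0.227  0.05 ] [375.66  203.426]
(399, 228) 0.07 [ 0.477 -0.223  0.07 ] [375.402 197.73 ]
(399, 228) 0.1 [ 0.477 -0.217  0.1  ] [375.006 188.985]
(399, 228) 0.14 [ 0.477 -0.21   0.14 ] [374.459 176.934]
(397, 271) 0.0 [ 0.351 -0.229  0.   ] [415.751 234.495]
(397, 271) 0.05 [ 0.355 -0.22   0.05 ] [414.253 219.615]
(397, 271) 0.07 [ 0.357 -0.216  0.07 ] [413.636 213.479]
(397, 271) 0.1 [ 0.36  -0.211  0.1  ] [412.688 204.07 ]
(397, 271) 0.14 [ 0.364 -0.204  0.14 ] [411.385 191.125]
(269, 145) [0.692 0.134 0.168]
(353, 156) [ 0.663 -0.086  0.168]
(343, 220) [ 0.496 -0.06   0.168]
(261, 208) [0.526 0.152 0.168]
```

View pics/crop1.png

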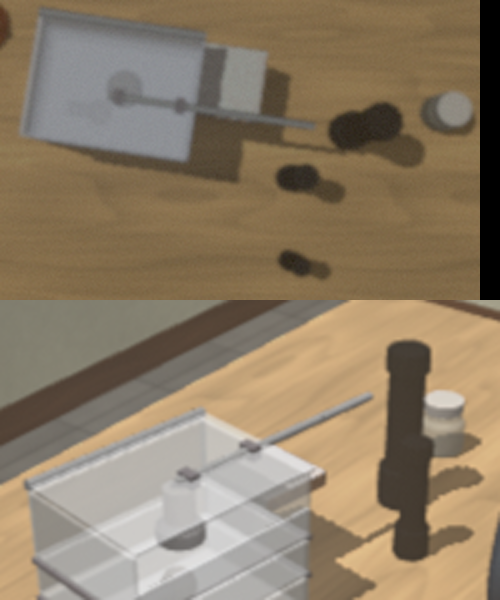

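The medium torch (399,228) spans 21 px in the top view, against 36 px for the large one and 15 px for the small one. That fits 140 mm, so it's the middle-sized torch, at about (0.477,-0.223). In the side view it is the lower front one, at (374,205).

```bash
cat >> h.py <<'E'
SC=np.array([.595,.036,0]); YAW=-.131
def st(x,y,z): # stack mm -> world m
    c,s=np.cos(YAW),np.sin(YAW); return SC+np.array([c*x-s*y,s*x+c*y,z*1.])/1000
def goal(g,head,tilt,back=0):
    """grasp point g, heading rad, tilt below horizontal deg; prints play_rows shares"""
    t=np.radians(tilt); f=np.array([np.cos(head),np.sin(head),0])
    z=np.cos(t)*f-np.sin(t)*np.array([0,0,1]); y=np.array([np.sin(head),-np.cos(head),0]); x=np.cross(y,z)
    R=np.stack([x,y,z],1); p=np.array(g)+(.019-back)*z
    o=telemetry.get_obs(); R0=Rn.from_quat(o["ee_rot"]); 
    dp=R0.inv().apply(p-o["ee_pos"])/.25; rv=(R0.inv()*Rn.from_matrix(R)).as_rotvec()/np.radians(45)
    print("t %.2f"%o["time"],"shift",np.round(dp,3),"turn",np.round(rv,3),"tcp",np.round(o["ee_pos"],3),"q",np.round(o["qpos"],2),"w",round(o["gripper_width"],2))
E
python3 - <<'E'
from h import *
np.set_printoptions(precision=3,suppress=True)
W=capture("wrist");print(W["mount"],W["intrinsics"])
goal([.477,-.223,.08],-.75,35,.13)
goal([.37,-.3,.25],-.75,35)
print(st(-15,-240,172),st(26,-160,105))
E
```

```text
[[-0.    -0.96  -0.282  0.071]
 [ 1.    -0.    -0.     0.   ]
 [ 0.    -0.282  0.96  -0.141]
 [ 0.     0.     0.     1.   ]] [[309.707   0.    321.758]
 [  0.    309.707 194.482]
 [  0.      0.      1.   ]]
t 1.35 shift [ 1.336 -1.048  0.35 ] turn [-0.663  1.096  1.273] tcp [ 0.182 -0.519  0.231] q [-1.32  0.35  1.65 -0.    1.14 -0.08] w 1.0
t 1.35 shift [ 1.028 -0.522 -0.031] turn [-0.663  1.096  1.273] tcp [ 0.182 -0.519  0.231] q [-1.32  0.35  1.65 -0.    1.14 -0.08] w 1.0
[ 0.549 -0.2    0.172] [ 0.6   -0.126  0.105]
```

Request:
play_rows(rows="0.6 -0.3 -0.05 -0.4 0.65 0.75;0.6 -0.3 -0.05 -0.4 0.65 0.75;0.6 -0.3 -0.05 -0.4 0.65 0.75;0.6 -0.3 -0.05 -0.4 0.65 0.75;0.6 -0.3 -0.05 -0.4 0.65 0.75;0.6 -0.3 -0.05 -0.4 0.65 0.75", hand=85, force=60)

```text
time: 1.95
ee_pos: [0.2988, -0.3976, 0.2439]
ee_rot: [0.947, -0.13, 0.271, 0.109]
contact_force: [0.9, -0.7, -0.6]
gripper_width: 0.993
grip_force: 0.0
```

```bash
python3 - <<'E'
from h import *
goal([.477,-.223,.08],-.75,35,.13)
E
```

```text
t 1.95 shift [-0.029 -1.083  0.286] turn [-0.264  0.438  0.52 ] tcp [ 0.299 -0.398  0.244] q [-1.21  0.05  2.12  0.68  0.6   0.13] w 0.99
```

Request:
play_rows(rows="0 -0.7 0.1 -0.26 0.44 0.52;0 -0.7 0.1 -0.26 0.44 0.52;0 -0.7 0.1 -0.26 0.44 0.52;0 -0.7 0.1 -0.26 0.44 0.52;0 -0.7 0.1 -0.26 0.44 0.52;0 -0.7 0.1 -0.26 0.44 0.52")

```text
time: 2.55
ee_pos: [0.3683, -0.2948, 0.2294]
ee_rot: [0.872, -0.228, 0.412, 0.137]
contact_force: [0.2, 0.0, 0.1]
gripper_width: 0.998
grip_force: 0.0
```

```bash
python3 - <<'E'
from h import *
goal([.477,-.223,.08],-.75,35,.13)
E
```

```text
t 2.55 shift [-0.326 -0.563  0.096] turn [-0.179  0.073  0.215] tcp [ 0.368 -0.295  0.229] q [-0.93 -0.    2.41  2.01  0.3  -0.74] w 1.0
```

Request:
play_rows(rows="-0.2 -0.56 0.1 -0.18 0.07 0.21;-0.2 -0.56 0.1 -0.18 0.07 0.21;-0.2 -0.56 0.1 -0.18 0.07 0.21;-0.2 -0.56 0.1 -0.18 0.07 0.21;-0.33 -0.56 0.1 -0.18 0.07 0.21;-0.33 -0.56 0.1 -0.18 0.07 0.21")

```text
time: 3.15
ee_pos: [0.4194, -0.2367, 0.2144]
ee_rot: [0.827, -0.295, 0.455, 0.148]
contact_force: [1.5, -1.0, 0.7]
gripper_width: 0.993
grip_force: 0.0
```

```bash
cat >> h.py <<'E'
def wproj(W,o,X):
    M=np.array(W["mount"]); Pt=Rn.from_quat(o["ee_rot"]).inv().apply(np.array(X)-o["ee_pos"])
    c=M[:3,:3].T@(Pt-M[:3,3]); th=np.arctan2(np.hypot(c[0],c[1]),c[2]); K=W["intrinsics"]
    d=c[:2]/np.linalg.norm(c[:2])*th; return np.array([K[0,0]*d[0]+K[0,2],K[1,1]*d[1]+K[1,2]])
def wray(W,o,uv):
    K=W["intrinsics"]; v=np.array([(uv[0]-K[0,2])/K[0,0],(uv[1]-K[1,2])/K[1,1]]); th=np.linalg.norm(v)
    c=np.append(v/th*np.sin(th),np.cos(th)); M=np.array(W["mount"]); R=Rn.from_quat(o["ee_rot"])
    return R.apply(M[:3,3])+o["ee_pos"], R.apply(M[:3,:3]@c)
def watz(W,o,uv,z):
    a,d=wray(W,o,uv); return a+d*(z-a[2])/d[2]
E
python3 - <<'E'
from h import *
goal([.477,-.223,.08],-.75,35,.13)
o=telemetry.get_obs();W=capture("wrist");im=W["image"].copy()
for d in finder.pinpoint("wrist","torch_mid"):print(d,watz(W,o,d["location"],.07))
for d in finder.pinpoint("wrist","bar_lift"):print(d,watz(W,o,d["location"],.172))
for z in(0,.14):
  u=wproj(W,o,[.477,-.223,z]);print(u);cv2.circle(im,tuple(int(i) for i in u),4,(0,0,255),1)
cv2.imwrite("pics/w1.png",im)
E
```

```text
t 3.15 shift [-0.359 -0.208 -0.025] turn [-0.099 -0.046  0.031] tcp [ 0.419 -0.237  0.214] q [-0.57  0.1   2.45  3.33  0.41 -1.67] w 0.99
{'location': [275.0, 296.1], 'score': 0.93} [ 0.4740064 -0.2187833  0.07     ]
{'location': [305.0, 190.5], 'score': 0.79} [ 0.56465435 -0.32286593  0.07      ]
{'location': [195.0, 192.2], 'score': 0.63} [ 0.54487062 -0.20288905  0.172     ]
{'location': [109.2, 231.9], 'score': 0.33} [ 0.55695152 -0.12023475  0.172     ]
[285.71469586 314.23543165]
[263.853282   256.77698349]
```

View pics/w1.png

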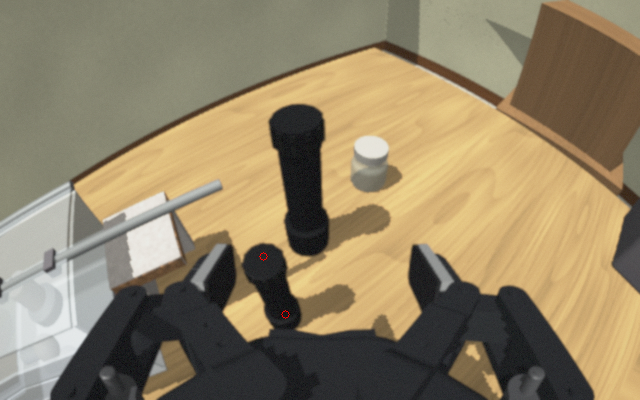

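Wrist view: the middle torch stands at (265,258) to (285,318), matching my estimate. The large one is behind it at (300,180), the jar is at (370,165), and the bar end is at (218,186).

Request:
play_rows(rows="-0.05 -0.2 -0.05 -0.1 -0.05 0.03;-0.1 -0.2 -0.05 -0.1 -0.05 0.03;-0.36 -0.2 -0.03 -0.1 -0.05 0.03;-0.36 -0.2 -0.03 -0.1 -0.05 0.03;-0.36 -0.2 -0.03 -0.1 -0.05 0.03")

```text
time: 3.8
ee_pos: [0.4069, -0.1601, 0.1412]
ee_rot: [0.829, -0.322, 0.426, 0.167]
contact_force: [-0.4, -0.5, -0.2]
gripper_width: 0.994
grip_force: 0.0
```

```bash
python3 - <<'E'
from h import *
goal([.476,-.222,.08],-.75,35)
E
```

```text
t 3.80 shift [ 0.017 -0.005  0.52 ] turn [-0.005  0.011  0.008] tcp [ 0.407 -0.16   0.141] q [-0.24  0.3   2.52  3.81  0.68 -1.81] w 0.99
```

Request:
play_rows(rows="0.017 -0.005 0.2 0 0.01 0.01;0.017 -0.005 0.36 0 0.01 0.01;0.017 -0.005 0.52 0 0.01 0.01;0.017 -0.005 0.52 0 0.01 0.01")

```text
time: 4.2
ee_pos: [0.4912, -0.2386, 0.0718]
ee_rot: [0.823, -0.327, 0.433, 0.168]
contact_force: [-0.0, -0.3, 0.8]
gripper_width: 0.999
grip_force: 0.0
```

Request:
play_rows(rows="0 0 0 0 0 0;0 0 0 0 0 0;0 0 0 0 0 0;0 0 0 0 0 0;0 0 0 0 0 0", hand=10)

```text
time: 4.7
ee_pos: [0.4886, -0.235, 0.0734]
ee_rot: [0.823, -0.326, 0.433, 0.168]
contact_force: [-1.2, 0.4, 6.9]
gripper_width: 0.336
grip_force: 58.6
```

```bash
python3 - <<'E'
from h import *
o=telemetry.get_obs();print(o["ee_pos"],o["gripper_width"],o["grip_force"])
R=Rn.from_quat(o["ee_rot"]).as_matrix();print(o["ee_pos"]-.019*R[:,2])
g=[.476,-.222,.08]
goal([.476,-.222,.096],-.75,35)
goal([.49,-.222,.098],-.4,35)
p=st(-15,-243,0);goal([p[0],p[1],.098],-.35,35)
E
```

```text
[ 0.48863675 -0.2349521   0.0733672 ] 0.33630005117972883 58.557406067848206
[ 0.47718526 -0.2243142   0.0841699 ]
t 4.70 shift [ 0.033 -0.004 -0.035] turn [-0.002 -0.008 -0.007] tcp [ 0.489 -0.235  0.073] q [-0.39  0.6   2.31  3.57  0.75 -1.68] w 0.34
t 4.70 shift [ 0.06  -0.063 -0.009] turn [ 0.364 -0.009 -0.261] tcp [ 0.489 -0.235  0.073] q [-0.39  0.6   2.31  3.57  0.75 -1.68] w 0.34
t 4.70 shift [ 0.126 -0.281  0.088] turn [ 0.417 -0.009 -0.298] tcp [ 0.489 -0.235  0.073] q [-0.39  0.6   2.31  3.57  0.75 -1.68] w 0.34
```

Request:
play_rows(rows="0.05 -0.01 -0.03 0 0 0;0.07 -0.06 -0.01 0.19 0 -0.13;0.07 -0.06 -0.01 0.37 0 -0.26;0.07 -0.06 -0.01 0.37 0 -0.26;0.07 -0.06 -0.01 0.37 0 -0.26")

```text
time: 5.2
ee_pos: [0.5038, -0.2298, 0.0881]
ee_rot: [0.869, -0.174, 0.455, 0.09]
contact_force: [0.4, -0.7, -1.7]
gripper_width: 0.333
grip_force: 59.4
```

```bash
python3 - <<'E'
from h import *
p=st(-15,-243,0);print(p);goal([p[0],p[1],.098],-.35,35)
o=telemetry.get_obs();W=capture("wrist");print(o["contact_force"],o["gripper_width"])
for d in finder.pinpoint("wrist","bar_lift"):print(d,watz(W,o,d["location"],.172))
im=W["image"].copy()
for X in (st(-15,-265,172),st(-15,-110,172),st(26,-160,105),st(-15,-200,105),st(-15,-112,105),st(85,-200,105)):
  u=wproj(W,o,X);cv2.circle(im,tuple(int(i) for i in u),4,(0,0,255),1)
cv2.imwrite("pics/w2.png",im)
E
```

```text
[ 0.54838649 -0.20295853  0.        ]
t 5.20 shift [ 0.102 -0.17   0.155] turn [ 0.044 -0.006 -0.034] tcp [ 0.504 -0.23   0.088] q [-0.59  0.56  2.32  2.89  0.71 -1.49] w 0.33
[ 0.35117577 -0.69478515 -1.69326983] 0.333433693913486
{'location': [212.7, 79.0], 'score': 0.73} [ 0.53970993 -0.2016253   0.172     ]
```

View pics/w2.png

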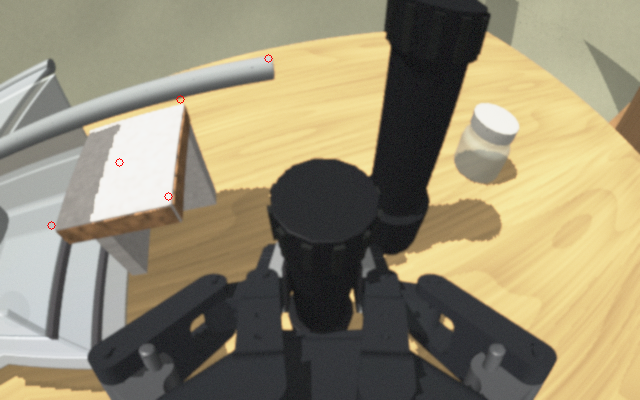

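```bash
python3 - <<'E'
from h import *
o=telemetry.get_obs();W=capture("wrist")
for n,uv,z in(("barend",(271,69),.172),("FR",(182,207),.105),("BR",(186,107),.105),("FL",(57,230),.105)):print(n,watz(W,o,uv,z))
for X in((-15,-265,172),(-15,-200,105),(85,-200,105),(-15,-112,105)):print(st(*X))
S=capture("side");print(tri and [ (d["location"],d["score"]) for d in finder.pinpoint("side","step_top")])
E
```

```text
barend [ 0.53598006 -0.22380473  0.172     ]
FR [ 0.54408756 -0.16802267  0.105     ]
BR [ 0.6396129  -0.17829092  0.105     ]
FL [ 0.56055238 -0.07964354  0.105     ]
[ 0.54551273 -0.22477003  0.172     ]
[ 0.5540034  -0.16032697  0.105     ]
[ 0.65314657 -0.17338953  0.105     ]
[ 0.56549845 -0.07308097  0.105     ]
[([317.8, 185.0], 0.79), ([353.5, 162.0], 0.49), ([278.5, 251.2], 0.21)]
```

```bash
sed -i 's/SC=np.array(\[.595,.036,0\])/SC=np.array([.589,.032,0])/' h.py; cat >> h.py <<'E'
def hold(a,y,dz=0,head=-.3):
    """grasp goal for torch under the bar at flap angle a (torch top on bar), stack y"""
    p=st(80-95*np.cos(a),y,172+95*np.sin(a)-5-140+84+dz); goal(p,head,35)
E
python3 - <<'E'
from h import *
hold(0,-243,-13,-.35)
E
```

```text
t 5.45 shift [ 0.092 -0.144  0.141] turn [ 0.048 -0.007 -0.037] tcp [ 0.504 -0.229  0.088] q [-0.59  0.56  2.32  2.9   0.71 -1.49] w 0.33
```

Request:
play_rows(rows="0.05 -0.07 0.07 0.05 0 -0.03;0.092 -0.144 0.141 0.05 0 -0.03;0.092 -0.144 0.141 0.05 0 -0.03")

```text
time: 5.75
ee_pos: [0.5597, -0.2116, 0.0879]
ee_rot: [0.871, -0.155, 0.459, 0.079]
contact_force: [-0.2, 0.7, -0.2]
gripper_width: 0.333
grip_force: 59.4
```

```bash
python3 - <<'E'
from h import *
np.set_printoptions(precision=3,suppress=True)
print(telemetry.get_obs()["contact_force"])
for a in(0,.35,.7,1.0,1.18):print(a);hold(a,-243,0,-.33)
o=telemetry.get_obs();W=capture("wrist");im=W["image"];cv2.imwrite("pics/w3.png",im)
E
```

```text
[-0.237  0.695 -0.16 ]
0
t 5.75 shift [ 0.035  0.005 -0.035] turn [ 0.017 -0.01  -0.02 ] tcp [ 0.56  -0.212  0.088] q [-0.49  0.59  2.22  2.94  0.63 -1.48] w 0.33
0.35
t 5.75 shift [ 0.155 -0.001 -0.091] turn [ 0.017 -0.01  -0.02 ] tcp [ 0.56  -0.212  0.088] q [-0.49  0.59  2.22  2.94  0.63 -1.48] w 0.33
0.7
t 5.75 shift [ 0.286 -0.016 -0.102] turn [ 0.017 -0.01  -0.02 ] tcp [ 0.56  -0.212  0.088] q [-0.49  0.59  2.22  2.94  0.63 -1.48] w 0.33
1.0
t 5.75 shift [ 0.395 -0.035 -0.076] turn [ 0.017 -0.01  -0.02 ] tcp [ 0.56  -0.212  0.088] q [-0.49  0.59  2.22  2.94  0.63 -1.48] w 0.33
1.18
t 5.75 shift [ 0.455 -0.048 -0.045] turn [ 0.017 -0.01  -0.02 ] tcp [ 0.56  -0.212  0.088] q [-0.49  0.59  2.22  2.94  0.63 -1.48] w 0.33
```

View pics/w3.png

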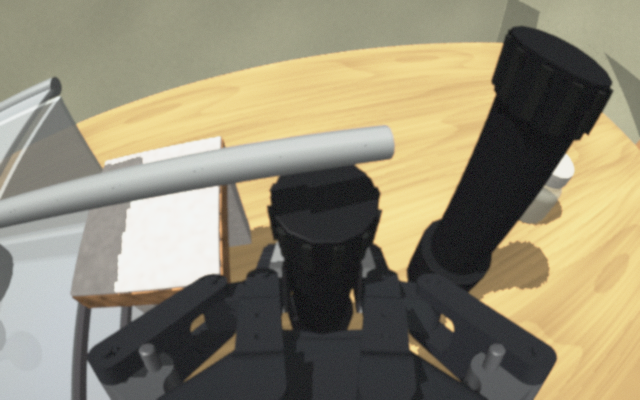

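Wrist view: the torch top at (324,205) sits under the bar, whose centre line is at (324,153) with the free end at (390,143). Allowing for parallax, the torch needs about 6 mm more forward travel.

```bash
sed -i 's/SC=np.array(\[.589,.032,0\])/SC=np.array([.595,.031,0])/' h.py
python3 - <<'E'
from h import *
for a in(0,.2,.4,.6,.8,1.0,1.18):print(a);hold(a,-243,0,-.33)
E
```

```text
0
t 5.80 shift [ 0.054 -0.002 -0.012] turn [ 0.017 -0.008 -0.02 ] tcp [ 0.558 -0.212  0.087] q [-0.49  0.59  2.22  2.93  0.63 -1.48] w 0.34
0.2
t 5.80 shift [ 0.12  -0.004 -0.049] turn [ 0.017 -0.008 -0.02 ] tcp [ 0.558 -0.212  0.087] q [-0.49  0.59  2.22  2.93  0.63 -1.48] w 0.34
0.4
t 5.80 shift [ 0.192 -0.009 -0.072] turn [ 0.017 -0.008 -0.02 ] tcp [ 0.558 -0.212  0.087] q [-0.49  0.59  2.22  2.93  0.63 -1.48] w 0.34
0.6
t 5.80 shift [ 0.267 -0.017 -0.081] turn [ 0.017 -0.008 -0.02 ] tcp [ 0.558 -0.212  0.087] q [-0.49  0.59  2.22  2.93  0.63 -1.48] w 0.34
0.8
t 5.80 shift [ 0.342 -0.028 -0.074] turn [ 0.017 -0.008 -0.02 ] tcp [ 0.558 -0.212  0.087] q [-0.49  0.59  2.22  2.93  0.63 -1.48] w 0.34
1.0
t 5.80 shift [ 0.414 -0.041 -0.053] turn [ 0.017 -0.008 -0.02 ] tcp [ 0.558 -0.212  0.087] q [-0.49  0.59  2.22  2.93  0.63 -1.48] w 0.34
1.18
t 5.80 shift [ 0.473 -0.055 -0.023] turn [ 0.017 -0.008 -0.02 ] tcp [ 0.558 -0.212  0.087] q [-0.49  0.59  2.22  2.93  0.63 -1.48] w 0.34
```

Request:
play_rows(rows="0.025 0 0.01 0.02 -0.01 -0.02;0.054 0 -0.012 0.02 -0.01 -0.02;0.09 0 -0.03 0.02 -0.01 -0.02;0.12 0 -0.049 0.02 -0.01 -0.02;0.155 -0.005 -0.06 0.02 -0.01 -0.02;0.192 -0.01 -0.072 0.02 -0.01 -0.02;0.23 -0.015 -0.078 0.02 -0.01 -0.02;0.23 -0.015 -0.078 0.02 -0.01 -0.02")

```text
time: 6.6
ee_pos: [0.5748, -0.2154, 0.1472]
ee_rot: [0.875, -0.146, 0.456, 0.075]
contact_force: [-1.4, -0.4, -5.3]
gripper_width: 0.335
grip_force: 59.6
```

```bash
python3 - <<'E'
from h import *
for a in(.5,.6,.7,.8,.9,1.0,1.1,1.18):hold(a,-243,0,-.3)
W=capture("wrist");S=capture("side")
cv2.imwrite("pics/w4.png",np.vstack([cv2.resize(W["image"],(480,300)),cv2.resize(S["image"][60:260,180:500],(480,300))]))
E
```

```text
t 6.60 shift [-0.006 -0.005  0.002] turn [ 0.03  -0.    -0.023] tcp [ 0.575 -0.215  0.147] q [-0.49  0.45  2.17  2.83  0.45 -1.38] w 0.33
t 6.60 shift [ 0.031 -0.009 -0.   ] turn [ 0.03  -0.    -0.023] tcp [ 0.575 -0.215  0.147] q [-0.49  0.45  2.17  2.83  0.45 -1.38] w 0.33
t 6.60 shift [ 0.069 -0.014  0.001] turn [ 0.03  -0.    -0.023] tcp [ 0.575 -0.215  0.147] q [-0.49  0.45  2.17  2.83  0.45 -1.38] w 0.33
t 6.60 shift [ 0.106 -0.019  0.006] turn [ 0.03  -0.    -0.023] tcp [ 0.575 -0.215  0.147] q [-0.49  0.45  2.17  2.83  0.45 -1.38] w 0.33
t 6.60 shift [ 0.143 -0.024  0.014] turn [ 0.03  -0.    -0.023] tcp [ 0.575 -0.215  0.147] q [-0.49  0.45  2.17  2.83  0.45 -1.38] w 0.33
t 6.60 shift [ 0.178 -0.03   0.026] turn [ 0.03  -0.    -0.023] tcp [ 0.575 -0.215  0.147] q [-0.49  0.45  2.17  2.83  0.45 -1.38] w 0.33
t 6.60 shift [ 0.212 -0.037  0.042] turn [ 0.03  -0.    -0.023] tcp [ 0.575 -0.215  0.147] q [-0.49  0.45  2.17  2.83  0.45 -1.38] w 0.33
t 6.60 shift [ 0.238 -0.042  0.057] turn [ 0.03  -0.    -0.023] tcp [ 0.575 -0.215  0.147] q [-0.49  0.45  2.17  2.83  0.45 -1.38] w 0.33
```

View pics/w4.png

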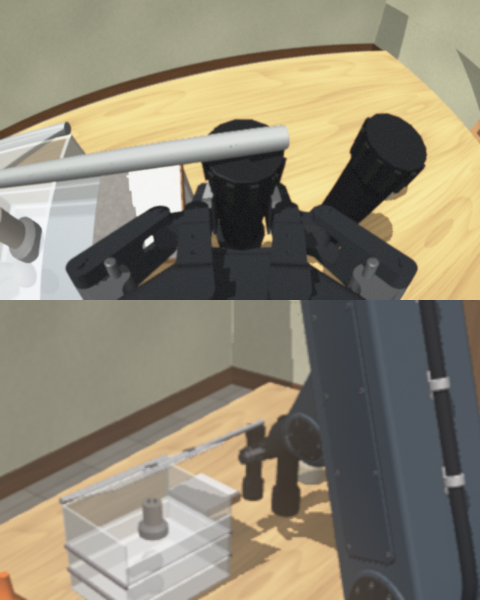

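The bar lies across the torch top at (245,143) in the upper half, near its middle, and the flap is rising. I'll continue the lift.

Request:
play_rows(rows="0.03 -0.01 0 0.03 0 -0.02;0.07 -0.014 0.001 0.03 0 -0.02;0.106 -0.02 0.006 0.03 0 -0.02;0.143 -0.024 0.014 0.03 0 -0.02;0.178 -0.03 0.026 0.03 0 -0.02;0.212 -0.037 0.042 0.03 0 -0.02;0.238 -0.042 0.057 0.03 0 -0.02;0.238 -0.042 0.057 0.03 0 -0.02")

```text
time: 7.5
ee_pos: [0.6214, -0.2202, 0.1863]
ee_rot: [0.877, -0.134, 0.456, 0.068]
contact_force: [-2.7, -0.0, -7.3]
gripper_width: 0.339
grip_force: 59.7
```

```bash
python3 - <<'E'
from h import *
for y in (-243,-160):hold(1.18,y,0,-.2)
W=capture("wrist");S=capture("side");o=telemetry.get_obs();print(o["contact_force"])
im=W["image"].copy()
for X in ((-15,-200,105),(85,-200,105),(-15,-112,105),(26,-160,105)):
  u=wproj(W,o,st(*X));cv2.circle(im,tuple(int(i) for i in u),4,(0,0,255),1)
cv2.imwrite("pics/w5.png",np.vstack([cv2.resize(im,(480,300)),cv2.resize(S["image"][60:260,180:500],(480,300))]))
E
```

```text
t 7.50 shift [ 0.006 -0.006 -0.004] turn [ 0.104  0.002 -0.076] tcp [ 0.621 -0.22   0.186] q [-0.47  0.42  2.05  2.67  0.3  -1.21] w 0.34
t 7.50 shift [-0.027 -0.333 -0.049] turn [ 0.104  0.002 -0.076] tcp [ 0.621 -0.22   0.186] q [-0.47  0.42  2.05  2.67  0.3  -1.21] w 0.34
[-2.716805    0.28242732 -7.34017574]
```

View pics/w5.png

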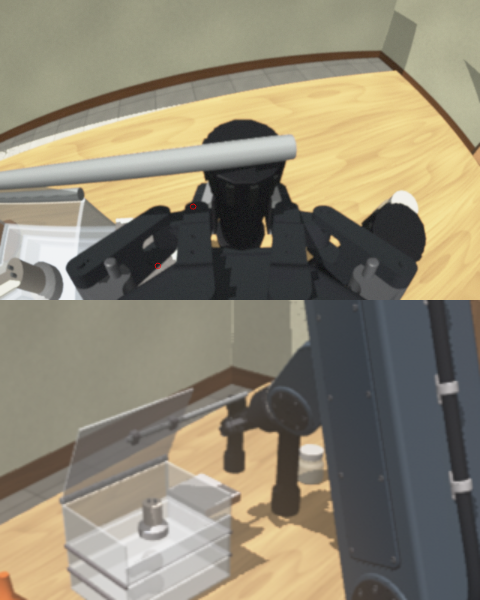

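Request:
play_rows(rows="0.016 0 -0.012 0.02 0 -0.02;0.01 -0.07 -0.02 0.04 0 -0.03;0.004 -0.14 -0.03 0.06 0 -0.04;-0.002 -0.21 -0.04 0.08 0 -0.06;-0.008 -0.28 -0.05 0.1 0 -0.076;-0.013 -0.335 -0.058 0.1 0 -0.076;-0.013 -0.335 -0.058 0.1 0 -0.076")

```text
time: 8.3
ee_pos: [0.6314, -0.1345, 0.1901]
ee_rot: [0.884, -0.089, 0.457, 0.047]
contact_force: [1.1, 6.7, -13.8]
gripper_width: 0.333
grip_force: 64.0
```

```bash
python3 - <<'E'
from h import *
hold(1.18,-160,0,-.2);hold(.96,-160,0,-.2)
W=capture("wrist");S=capture("side");o=telemetry.get_obs();print(o["contact_force"])
im=W["image"].copy()
for X in ((-15,-200,105),(85,-200,105),(-15,-112,105),(26,-160,105)):
  u=wproj(W,o,st(*X));cv2.circle(im,tuple(int(i) for i in u),4,(0,0,255),1)
cv2.imwrite("pics/w6.png",np.vstack([cv2.resize(im,(480,300)),cv2.resize(S["image"][60:260,180:500],(480,300))]))
E
```

```text
t 8.30 shift [-0.003  0.006  0.011] turn [0.003 0.008 0.001] tcp [ 0.631 -0.135  0.19 ] q [-0.32  0.39  2.08  2.79  0.29 -1.31] w 0.33
t 8.30 shift [-0.078  0.011 -0.026] turn [0.003 0.008 0.001] tcp [ 0.631 -0.135  0.19 ] q [-0.32  0.39  2.08  2.79  0.29 -1.31] w 0.33
[  0.50943456   6.696994   -14.60097275]
```

View pics/w6.png

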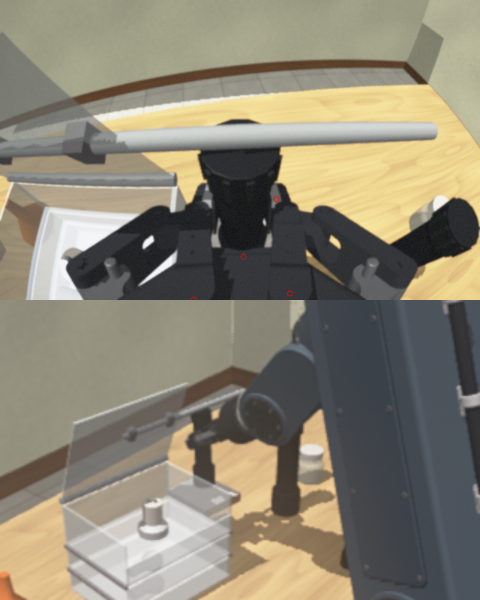

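The torch is over the step, the bar crosses the middle of its top at (240,135), and the flap is high. Next I'll lower the foot onto the step.

Request:
play_rows(rows="-0.02 0 -0.006 0 0 0;-0.04 0.005 -0.012 0 0 0;-0.06 0.008 -0.02 0 0 0;-0.07 0.01 -0.024 0 0 0;-0.078 0.01 -0.026 0 0 0;-0.08 0.01 -0.026 0 0 0;-0.08 0.01 -0.026 0 0 0")

```text
time: 9.1
ee_pos: [0.6156, -0.1355, 0.1796]
ee_rot: [0.883, -0.09, 0.459, 0.047]
contact_force: [-1.2, 0.4, -6.7]
gripper_width: 0.333
grip_force: 64.5
```

```bash
python3 - <<'E'
from h import *
hold(.96,-160,0,-.2)
S=capture("side");o=telemetry.get_obs();print(o["contact_force"],o["moment"])
E
```

```text
t 9.10 shift [-0.008 -0.005 -0.   ] turn [ 0.005  0.002 -0.001] tcp [ 0.616 -0.136  0.18 ] q [-0.34  0.39  2.12  2.81  0.34 -1.34] w 0.33
[-1.59955467  0.35438196 -6.00463183] [ 0.2783696   1.23963075 -0.04264523]
```

Request:
play_rows(rows="-0.006 0 0.004 0 0 0;-0.012 0 0.008 0 0 0;-0.012 0 0.008 0 0 0")

```text
time: 9.45
ee_pos: [0.6176, -0.1359, 0.1796]
ee_rot: [0.881, -0.089, 0.463, 0.048]
contact_force: [-8.9, 1.2, 14.3]
gripper_width: 0.337
grip_force: 65.7
```

Request:
play_rows(rows="0.006 0 -0.006 0 0 0;0.006 0 -0.006 0 0 0")

```text
time: 9.65
ee_pos: [0.6162, -0.1356, 0.1795]
ee_rot: [0.882, -0.09, 0.46, 0.048]
contact_force: [0.4, -1.9, 0.9]
gripper_width: 0.337
grip_force: 64.0
```

Request:
play_rows(rows="0.006 0 -0.006 0 0 0;0.006 0 -0.006 0 0 0;0.006 0 -0.006 0 0 0", hand=50)

```text
time: 9.95
ee_pos: [0.6149, -0.1351, 0.1803]
ee_rot: [0.883, -0.09, 0.459, 0.047]
contact_force: [0.2, 0.5, 0.6]
gripper_width: 0.586
grip_force: 0.0
```

```bash
python3 - <<'E'
from h import *
o=telemetry.get_obs();W=capture("wrist");S=capture("side");T=capture("top")
print(o["gripper_width"],o["contact_force"])
print([(d["location"],d["score"],watz(W,o,d["location"],.175)) for d in finder.pinpoint("wrist","torch_mid")])
for n,c in(("side",S),("top",T)):print(n,[(d["location"],d["score"]) for d in finder.pinpoint(n,"bar_rest")],[(d["location"],d["score"]) for d in finder.pinpoint(n,"torch_mid")],proj(c,st(26,-160,250)),proj(c,st(26,-160,175)))
E
```

```text
0.5857575623993289 [0.21880775 0.51625323 0.57780119]
[([540.5, 320.3], 0.87, array([ 0.54302068, -0.24247404,  0.175     ])), ([321.9, 285.4], 0.69, array([ 0.59672384, -0.13179539,  0.175     ]))]
side [([316.3, 133.5], 0.72)] [([373.0, 171.5], 0.8), ([319.1, 164.9], 0.7), ([409.5, 218.8], 0.36)] [318.77410473 136.35629771] [318.7956952  162.77782805]
top [([370.0, 179.2], 0.93)] [([432.6, 204.9], 0.69), ([371.4, 181.2], 0.56), ([396.4, 271.3], 0.53)] [374.14137948 175.71819648] [370.53257659 179.87261918]
```

Request:
play_rows(rows="-0.05 0 -0.07 0 0 0;-0.14 0 -0.2 0 0 0;-0.2 0 -0.33 0 0 0;-0.2 0 -0.5 0 0 0;-0.2 0 -0.65 0 0 0;-0.2 0 -0.65 0 0 0", hand=60)

```text
time: 10.95
ee_pos: [0.4544, -0.1019, 0.2351]
ee_rot: [0.882, -0.089, 0.46, 0.048]
contact_force: [-0.1, 0.3, -1.1]
gripper_width: 0.704
grip_force: 0.0
```

```bash
python3 - <<'E'
from h import *
np.set_printoptions(precision=3,suppress=True)
o=telemetry.get_obs();W=capture("wrist");S=capture("side");T=capture("top")
print(o["time"],o["ee_pos"],o["qpos"])
print("wrist",[(d["location"],d["score"],watz(W,o,d["location"],.124)) for d in finder.pinpoint("wrist","lamp_mid")])
print("side",[(d["location"],d["score"],atz(S,d["location"],.124)) for d in finder.pinpoint("side","lamp_mid")],[(d["location"],d["score"]) for d in finder.pinpoint("side","bar_rest")])
print("top",[(d["location"],d["score"],atz(T,d["location"],.124)) for d in finder.pinpoint("top","lamp_mid")])
print("stack",st(0,0,0),[(d["location"],d["score"],atz(S,d["location"],0)) for d in finder.pinpoint("side","stack")],[(d["location"],d["score"],watz(W,o,d["location"],0)) for d in finder.pinpoint("wrist","stack")])
print(wproj(W,o,st(-80,-110,125)),wproj(W,o,st(-80,110,125)))
cv2.imwrite("pics/w7.png",np.vstack([W["image"][:,:],])); 
E
```

```text
10.95 [ 0.454 -0.102  0.235] [-0.422 -0.019  2.454  2.503  0.301 -1.083]
wrist [([183.6, 199.7], 0.65, array([0.599, 0.022, 0.124]))]
side [([281.8, 206.2], 0.88, array([0.59 , 0.029, 0.124])), ([317.8, 138.9], 0.21, array([ 0.763, -0.336,  0.124]))] [([316.2, 137.1], 0.77)]
top [([308.5, 182.9], 0.45, array([0.598, 0.031, 0.124]))]
stack [0.595 0.031 0.   ] [([282.3, 248.2], 0.66, array([0.59 , 0.034, 0.   ]))] [([203.8, 256.1], 0.93, array([0.597, 0.037, 0.   ]))]
[272.285 268.663] [ 77.951 266.39 ]
```

```bash
python3 - <<'E'
from h import *
goal([.597,.027,.142],-.05,35,.15)
E
```

```text
t 11.40 shift [-0.035 -0.555  0.051] turn [ 0.16   0.005 -0.111] tcp [ 0.457 -0.102  0.232] q [-0.42 -0.01  2.45  2.51  0.3  -1.09] w 0.7
```

Request:
play_rows(rows="-0.035 -0.555 0.05 0.16 0 -0.11;-0.035 -0.555 0.05 0.16 0 -0.11;-0.035 -0.555 0.05 0.16 0 -0.11;-0.035 -0.555 0.05 0.16 0 -0.11;-0.035 -0.555 0.05 0.16 0 -0.11")

```text
time: 11.9
ee_pos: [0.4897, 0.0334, 0.2174]
ee_rot: [0.887, -0.023, 0.46, 0.012]
contact_force: [0.3, -0.9, -0.0]
gripper_width: 0.701
grip_force: 0.0
```

```bash
python3 - <<'E'
from h import *
np.set_printoptions(precision=3,suppress=True)
o=telemetry.get_obs();W=capture("wrist")
L=[(d["location"],d["score"],watz(W,o,d["location"],.124)) for d in finder.pinpoint("wrist","lamp_mid")];print(L)
for d in finder.outline_of("wrist","lamp_mid")[:2]:print(d["rect"],d["score"])
print(wproj(W,o,st(-80,-110,125)),wproj(W,o,st(-80,110,125)), wproj(W,o,[.597,.027,.095]),wproj(W,o,[.597,.027,.153]))
goal([.597,.027,.142],-.05,35)
cv2.imwrite("pics/w7.png",W["image"])
E
```

```text
[([326.6, 197.6], 0.85, array([0.594, 0.023, 0.124]))]
[303.0, 160.1, 52.5, 76.8] 0.76
[441.637 280.098] [185.691 260.342] [322.396 212.984] [322.471 175.217]
t 12.05 shift [0.002 0.006 0.602] turn [-0.002  0.004  0.001] tcp [0.489 0.034 0.217] q [-0.01  0.09  2.41  3.24  0.31 -1.65] w 0.7
```

View pics/w7.png

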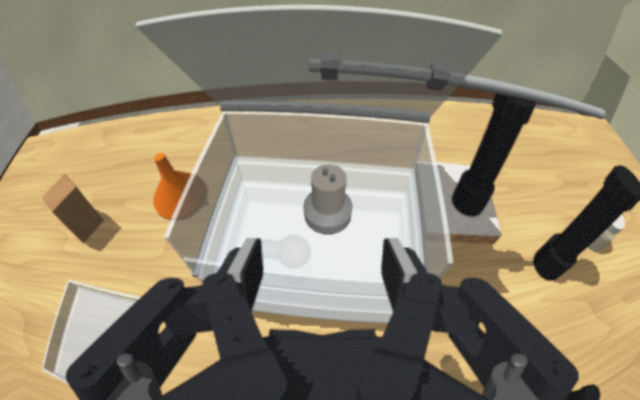

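The torch stands on the step at (480,205) with the bar resting on its top at (513,92), and the flap is open. The lamp is at (328,200), slightly right of centre.

Request:
play_rows(rows="0.002 0.02 0.2 0 0 0;0.002 0.02 0.38 0 0 0;0.002 0.02 0.5 0 0 0;0.002 0.02 0.595 0 0 0;0.002 0.02 0.595 0 0 0")

```text
time: 12.55
ee_pos: [0.6121, 0.0202, 0.131]
ee_rot: [0.888, -0.023, 0.46, 0.012]
contact_force: [-0.7, -0.8, -0.1]
gripper_width: 0.701
grip_force: 0.0
```

Request:
play_rows(rows="0 0 0 0 0 0;0 0 0 0 0 0;0 0 0 0 0 0;0 0 0 0 0 0", hand=15, force=35)

```text
time: 12.95
ee_pos: [0.6106, 0.0213, 0.1335]
ee_rot: [0.887, -0.022, 0.461, 0.012]
contact_force: [-0.6, 0.6, 0.5]
gripper_width: 0.366
grip_force: 34.6
```

```bash
python3 - <<'E'
from h import *
o=telemetry.get_obs();R=Rn.from_quat(o["ee_rot"]).as_matrix();print(o["ee_pos"]-.019*R[:,2],o["gripper_width"]*85.4,o["contact_force"])
for z,dx in((.190,0),(.195,-.1),(.21,-.2)):goal([.595+dx,.0235,z],-.05,35)
E
```

```text
[0.59509379 0.0221196  0.14438658] 31.25080136432151 [-0.55300652  0.63901812  0.50490597]
t 12.95 shift [ 0.149 -0.006 -0.105] turn [ 0.     0.002 -0.001] tcp [0.611 0.021 0.133] q [-0.04  0.48  2.18  3.17  0.47 -1.58] w 0.37
t 12.95 shift [-0.064  0.015 -0.444] turn [ 0.     0.002 -0.001] tcp [0.611 0.021 0.133] q [-0.04  0.48  2.18  3.17  0.47 -1.58] w 0.37
t 12.95 shift [-0.245  0.035 -0.805] turn [ 0.     0.002 -0.001] tcp [0.611 0.021 0.133] q [-0.04  0.48  2.18  3.17  0.47 -1.58] w 0.37
```

Request:
play_rows(rows="0.035 0 -0.05 0 0 0;0.06 0 -0.14 0 0 0;0.065 0.005 -0.24 0 0 0;0 0.01 -0.34 0 0 0;-0.064 0.015 -0.444 0 0 0;-0.16 0.025 -0.63 0 0 0;-0.245 0.035 -0.8 0 0 0;-0.245 0.035 -0.8 0 0 0")

```text
time: 13.75
ee_pos: [0.4065, 0.023, 0.1974]
ee_rot: [0.888, -0.022, 0.46, 0.011]
contact_force: [-0.1, 1.1, -0.8]
gripper_width: 0.36
grip_force: 35.0
```

```bash
python3 - <<'E'
from h import *
np.set_printoptions(precision=3,suppress=True)
o=telemetry.get_obs();print(o["gripper_width"]*85.4,o["contact_force"])
T=capture("top");S=capture("side")
for n,c in(("top",T),("side",S)):
  for d in finder.pinpoint(n,"tray")[:2]:print(n,d["score"],atz(c,d["location"],0))
  for d in finder.outline_of(n,"tray")[:1]:
    m=d["region"].astype(np.uint8);r=cv2.minAreaRect(max(cv2.findContours(m,0,2)[0],key=cv2.contourArea));print(r,atz(c,r[0],.015))
  print(n,[(d["location"],d["score"]) for d in finder.pinpoint(n,"bar_rest")])
goal([.42,.2,.2],.4,35)
goal([.465,.33,.12],.6,35)
E
```

```text
30.768790543020526 [-0.054  1.116 -0.84 ]
top 0.82 [0.461 0.333 0.   ]
((209.03660583496094, 232.17071533203125), (51.12980270385742, 49.804622650146484), 6.34019136428833) [0.463 0.33  0.015]
top [([369.8, 179.2], 0.65), ([403.5, 182.0], 0.29)]
side 0.59 [0.461 0.331 0.   ]
((232.61849975585938, 334.1648254394531), (65.59561920166016, 84.14508819580078), 54.29330825805664) [0.463 0.33  0.015]
side [([314.8, 140.7], 0.8)]
t 14.15 shift [ 0.001 -0.737  0.061] turn [ 0.469  0.003 -0.33 ] tcp [0.412 0.023 0.197] q [-0.07  0.    2.59  3.11  0.41 -1.55] w 0.36
t 14.15 shift [-0.176 -1.276  0.365] turn [ 0.678  0.003 -0.476] tcp [0.412 0.023 0.197] q [-0.07  0.    2.59  3.11  0.41 -1.55] w 0.36
```

Tray at (0.463, 0.331). I'll carry the lamp across.

Request:
play_rows(rows="0 -0.74 0.06 0.47 0 -0.33;0 -0.74 0.06 0.47 0 -0.33;0 -0.74 0.06 0.47 0 -0.33;0 -0.74 0.06 0.47 0 -0.33;0 -0.74 0.06 0.47 0 -0.33")

```text
time: 14.65
ee_pos: [0.4341, 0.2095, 0.1888]
ee_rot: [0.87, 0.177, 0.451, -0.093]
contact_force: [-0.0, 0.1, 0.3]
gripper_width: 0.365
grip_force: 35.1
```

```bash
python3 - <<'E'
from h import *
goal([.463,.331,.13],.6,35)
E
```

```text
t 14.65 shift [-0.022 -0.414  0.454] turn [ 0.205  0.003 -0.146] tcp [0.434 0.209 0.189] q [ 0.31  0.16  2.46  2.96  0.43 -1.46] w 0.36
```

Request:
play_rows(rows="-0.02 -0.414 0.45 0.2 0 -0.146;-0.02 -0.414 0.45 0.2 0 -0.146;-0.02 -0.414 0.45 0.2 0 -0.146;-0.02 -0.414 0.45 0.2 0 -0.146;-0.02 -0.414 0.45 0.2 0 -0.146")

```text
time: 15.15
ee_pos: [0.4749, 0.3369, 0.119]
ee_rot: [0.849, 0.261, 0.44, -0.134]
contact_force: [-0.2, 0.5, -0.5]
gripper_width: 0.364
grip_force: 35.2
```

```bash
python3 - <<'E'
from h import *
goal([.463,.331,.058],.6,35)
goal([.463,.331,.053],.6,35)
o=telemetry.get_obs();W=capture("wrist");print([(d["location"],d["score"],watz(W,o,d["location"],0)) for d in finder.pinpoint("wrist","tray")])
E
```

```text
t 15.15 shift [-0.229 -0.008  0.174] turn [ 0.006  0.006 -0.001] tcp [0.475 0.337 0.119] q [ 0.5   0.48  2.25  3.    0.55 -1.5 ] w 0.36
t 15.15 shift [-0.246 -0.008  0.185] turn [ 0.006  0.006 -0.001] tcp [0.475 0.337 0.119] q [ 0.5   0.48  2.25  3.    0.55 -1.5 ] w 0.36
[]
```

Request:
play_rows(rows="-0.11 0 0.09 0 0 0;-0.2 0 0.155 0 0 0;-0.229 0 0.174 0 0 0;-0.24 0 0.18 0 0 0;-0.246 0 0.185 0 0 0;-0.246 0 0.185 0 0 0")

```text
time: 15.85
ee_pos: [0.4779, 0.338, 0.0447]
ee_rot: [0.848, 0.26, 0.442, -0.134]
contact_force: [-0.4, 0.6, -0.4]
gripper_width: 0.361
grip_force: 35.3
```

Request:
play_rows(rows="-0.005 0 0.003 0 0 0;-0.01 0 0.007 0 0 0;-0.013 0 0.009 0 0 0;-0.013 0 0.009 0 0 0")

```text
time: 16.25
ee_pos: [0.4783, 0.3386, 0.0424]
ee_rot: [0.847, 0.26, 0.444, -0.135]
contact_force: [-8.5, -8.0, 24.6]
gripper_width: 0.366
grip_force: 37.8
```

Contact with the tray floor. I'll ease off slightly and release.

Request:
play_rows(rows="0.005 0 -0.006 0 0 0;0.007 0 -0.007 0 0 0;0.007 0 -0.007 0 0 0")

```text
time: 16.55
ee_pos: [0.4772, 0.3379, 0.0424]
ee_rot: [0.848, 0.261, 0.441, -0.134]
contact_force: [-1.8, -1.8, 4.1]
gripper_width: 0.359
grip_force: 35.7
```

Request:
play_rows(rows="0.007 0 -0.007 0 0 0;0.007 0 -0.007 0 0 0;0.007 0 -0.007 0 0 0;0.007 0 -0.007 0 0 0", hand=60)

```text
time: 16.95
ee_pos: [0.4768, 0.3375, 0.0444]
ee_rot: [0.848, 0.261, 0.441, -0.134]
contact_force: [-0.6, 0.5, 0.8]
gripper_width: 0.697
grip_force: 0.0
```

Request:
play_rows(rows="0 0 -0.15 0 0 0;0 0 -0.3 0 0 0;0 0 -0.45 0 0 0;0 0 -0.6 0 0 0;0 0 -0.6 0 0 0")

```text
time: 17.45
ee_pos: [0.3725, 0.2676, 0.1321]
ee_rot: [0.848, 0.261, 0.441, -0.134]
contact_force: [0.2, -0.0, -0.0]
gripper_width: 0.703
grip_force: 0.0
```

```bash
python3 - <<'E'
from h import *
np.set_printoptions(precision=3,suppress=True)
o=telemetry.get_obs();print(o["time"],o["ee_pos"],o["contact_force"])
W=capture("wrist");S=capture("side");T=capture("top")
u=[(d["location"],d["score"],watz(W,o,d["location"],.033)) for d in finder.pinpoint("wrist","lamp_mid")];print(u)
print([(d["location"],d["score"],watz(W,o,d["location"],0)) for d in finder.pinpoint("wrist","tray")])
print([d["rect"] for d in finder.outline_of("wrist","lamp_mid")],wproj(W,o,[.463,.331,.004]),wproj(W,o,[.463,.331,.062]))
for n,c in(("top",T),("side",S)):
  for k in("lamp_mid","bar_rest","torch_mid","funnel","jar","carton"):print(n,k,[(d["location"],round(d["score"],2)) for d in finder.pinpoint(n,k)])
cv2.imwrite("pics/fin.png",np.vstack([W["image"][:300],S["image"][100:400]]))
E
```

```text
17.45 [0.373 0.268 0.132] [ 0.238 -0.032 -0.018]
[([322.2, 191.8], 0.58, array([0.47 , 0.333, 0.033]))]
[]
[[298.0, 164.3, 50.1, 72.5]] [319.712 213.968] [319.545 177.159]
top lamp_mid [([208.7, 230.6], 0.77)]
top bar_rest [([370.5, 179.2], 0.77), ([470.5, 194.7], 0.3), ([205.3, 231.2], 0.19)]
top torch_mid [([429.0, 202.5], 0.92), ([371.0, 178.1], 0.7), ([397.6, 269.1], 0.47)]
top funnel [([240.0, 151.1], 0.86)]
top jar [([468.5, 192.9], 0.68)]
top carton [([181.5, 170.2], 0.94), ([370.8, 176.9], 0.62)]
side lamp_mid [([232.2, 328.3], 0.58)]
side bar_rest [([317.7, 138.3], 0.84)]
side torch_mid [([371.8, 174.9], 0.74)]
side funnel [([188.3, 272.6], 0.81)]
side jar [([384.3, 178.0], 0.8), ([138.3, 324.9], 0.68)]
side carton [([136.2, 324.2], 0.7)]
```

View pics/fin.png

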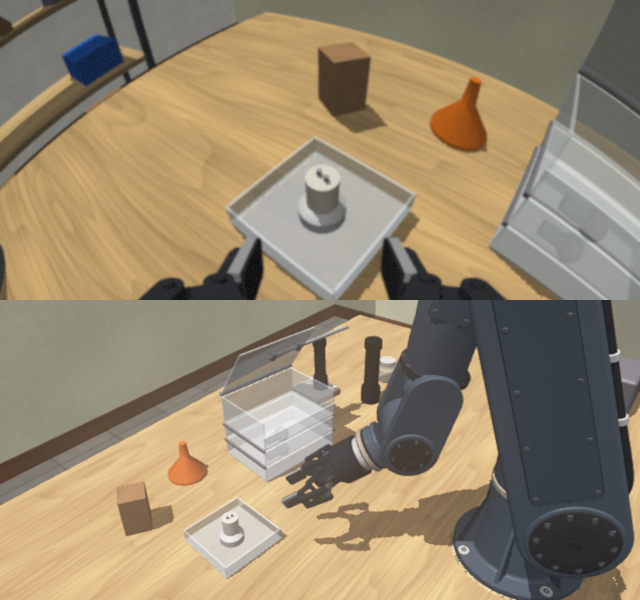

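The lamp stands upright mid-tray at (322,200) in the wrist view. The torch props the flap at (320,365) in the side half. The funnel, jar and carton are unmoved, and the gripper is clear.

```bash
python3 -c "
from workcell import arm
print(arm.sign_off())"
```

```text
the job is handed in; nothing more can be done
None
```

I handed the job in at about 17.6 s of the 61 s allowed: the middle-sized torch stands upright on the step propping the flap open, the spot lamp stands wide face down mid-tray, and the funnel, jar and carton are where they were.

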